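# Release the long can from the can rack

### The job

Two food cans wait behind the gates of the sloping two-lane rack on the kitchen counter. Press down the paddle of the lane that holds the longer can, keep it down until that can has rolled out under the raised gate and lies against the front lip, then let the paddle come back up so the gate is shut again. Do not touch either can, leave the other lane's paddle and can alone, and do not knock the things standing around.

Things in the scene. Friction and masses are not known exactly. Their poses are not given: they have to be found in the camera images.
- rack: Fixed wooden two-lane can rack, 345 x 214 mm. Origin on the counter midway below the paddles; +x points downhill, the way cans roll. Lane centres y = +52 (left), -52 (right). Paddles at x = 0; pivots x = 90, 122 high, their posts 134 high; shut gates x = 192; front lip's inner face x = 300, so a can at rest there has its centre at x = 273. Lane floor slopes 10 degrees, 45 high at the gate.
- left_lever (a joint): Left lane's rocking lever (rad). 0 = paddle up, gate shut; grows as the paddle is pressed and the gate lifts; hard stop 0.55. A can passes under the gate above about 0.31 to 0.36. A spring returns it to 0: about 2 N at the paddle to start, 5 to 6 N at the stop.
- right_lever (a joint): Right lane's rocking lever, the same as the left one.
- left_pad (a point): Top centre of the left lever's grey paddle, a plate 46 mm (rack x) by 42 mm (rack y), 134 mm above the counter when up, 90 mm behind the pivot. Pressed to the stop it goes down 49 mm and moves about 7 mm along rack +x. Up, it slopes 0.28 rad, free end (rack -x) higher; level at half stroke. Clear above; below it only the rack's 12 mm base board.
- right_pad (a point): The same point on the right lever's paddle.
- long_can: The longer can, 54 mm in diameter, 92 mm long, 0.19 kg, paper label, lying across its lane (length along rack y) against the lane's gate; in the left or the right lane. Origin at its centre; y along its length.
- short_can: The shorter can, 54 mm in diameter, 50 mm long, 0.10 kg, lying in the other lane against its gate. Origin at its centre; y along its length.
- mug: White mug, 80 mm wide, 95 mm high, standing beside the rack. Origin at the centre of its underside, z up.
- soap: Soap bottle, 60 mm in diameter, 150 mm high, standing beside the rack. Origin at the centre of its underside, z up.
- jar: Glass jar with a steel cap, 56 mm in diameter, 85 mm high, standing beside the rack. Origin at the centre of its underside, z up.
Not all that is in view belongs to the job. Of the things that look like the soap, take the one that is farthest from the robot's base at the start.

How it is judged:
On the way, in this order (a step that is already met when the one before it is completed fails the run):
1. the paddle of the long can's lane is pressed down and its gate lifts (((y of long_can in the frame of rack above 0.02 m and value of joint left_lever above 0.2 rad) or (y of long_can in the frame of rack below -0.02 m and value of joint right_lever above 0.2 rad)) and x of long_can in the frame of rack below 0.24 m), for 0.02 s.
2. the long can lies against the front lip while its paddle is still held down (x of long_can in the frame of rack above 0.262 m and ((y of long_can in the frame of rack above 0.02 m and value of joint left_lever above 0.2 rad) or (y of long_can in the frame of rack below -0.02 m and value of joint right_lever above 0.2 rad))), for 0.1 s.
At the end, for the whole second after the job is handed in: The long can lies at rest in its own lane against the front lip (its centre within about 10 mm of 273 mm in rack x), both levers are back up (below 0.05 rad), the short can is within 20 mm of its start behind its gate, and mug, bottle and jar stand upright within 30 mm of where they were (x of long_can in the frame of rack between 0.262 and 0.282 m and height (world z) of long_can between 0.045 and 0.07 m and linear speed of long_can below 0.03 m/s and (y of long_can in the frame of rack between 0.04 and 0.064 m or y of long_can in the frame of rack between -0.064 and -0.04 m) and value of joint each of left_lever, right_lever below 0.05 rad and distance of short_can from where it was at the start of the episode below 0.02 m and distance of each of mug, soap, jar from where it was at the start of the episode below 0.03 m and angle between each of mug, soap, jar's own z axis and vertical below 0.1 rad); the robot touches nothing.
It fails at once if the other lane's paddle is pressed ((y of short_can in the frame of rack above 0.02 m and value of joint left_lever above 0.15 rad) or (y of short_can in the frame of rack below -0.02 m and value of joint right_lever above 0.15 rad)).
It fails at once if the short can leaves its place (distance of short_can from where it was at the start of the episode above 0.02 m).
It fails at once if a can is touched by the robot (contact force between any of the fingers, the arm and long_can above 0.5 N or contact force between any of the fingers, the arm and short_can above 0.5 N).
It fails at once if a can is lifted (height (world z) of any of long_can, short_can above 0.092 m).
It fails at once if a thing beside the rack is knocked (distance of any of mug, soap, jar from where it was at the start of the episode above 0.03 m or angle between any of mug, soap, jar's own z axis and vertical above 0.3 rad).
It also fails if it takes over 32 s, if anything falls off the work surface, if the arm or the gripper's body presses on something with over 40 N, if the wrist force passes 120 N, or if a joint passes its speed limit or range.

### The arm

A 6-joint arm with a two-finger parallel gripper is mounted at the origin on the work surface. World frame = base frame: x ahead of the robot, y to its left, z up, the work surface at z = 0. Lengths are in m, angles in rad, forces in N, time in s.
With the tool pointing down it reaches from about 0.25 to 0.725 m from the base axis. Payload 4 kg.
Tool frame: the origin (TCP) lies midway between the tips of the shut fingers; the grasp point (between the pads) lies 19 mm behind it (robot.tcp_to_grasp is the distance from the TCP to the grasp point, in m); z points along the fingers, y is the line along which they close (so a half turn about z gives the same grasp; the last joint's range is limited). The gripper opens to 85 mm and grips with 20 to 120 N. Pads are 22 mm wide; open, the fingers measure 114 mm over their backs; the gripper's body (76 mm by 85 mm) begins 54 mm behind the grasp point. The pads swing forward as they close: fully open they stand 13 mm farther back than shut.
Start: joints at [1.295, 0.241, 0.005, 1.335, 0, 1.571], TCP at [0.136, 0.481, 0.231] pointing down, gripper open.
Joint ranges: [-2.72, 2.72], [-1.05, 1.87], [-1.09, 1.28], [-1.99, 2.15], [-1.42, 1.44], [-3.14, 3.14]. Speed limits (rad/s): [2.79, 2.79, 3.14, 3.14, 3.14, 3.14].

### API

Orientations are given as a unit quaternion [x, y, z, w].
In Python, from workcell import robot gives the robot as it stands.
- The arm moves only by the tool move_arm, never from a script. Its argument "moves" is a list that holds one entry, the list of rows, each a list of 7 numbers: the turn, a rotation vector about the tool's x, y, z in degrees, then the shift along the tool's x, y, z in mm, then the opening, from 0 (shut) to 1 (fully open). In form: [[[wx, wy, wz, dx, dy, dz, grip], ...]]. A call has 1 to 10 rows; each row shifts and turns the commanded pose from where the row before left it, along the tool's axes as they then stand; what a row does not reach is not made up. A row lasts 1/12 s, in which the tool goes at most 41.7 mm and 7.16 degrees, less where a joint would pass 70% of its speed; a pose out of reach is approached as far as the arm can. A call with a gripper value outside its range is refused whole. The fingers move at their own pace and stop on an object; "squeeze" is the grip in N (left out, the last holds). Time passes only in rows, so rows that do not move let the fingers close. It gives the time, the measured TCP pose, the force, the opening and the grip force at its end, in the units of the state.
- robot.state(): the state, without advancing time (a new reading comes with each control period).
- robot.camera(name): name is "side" or "top" or "wrist"; returns a dict with "frame" (480x640x3 uint8, red, green, blue), "range_z" (480x640 float32, m along the optical axis (not along the pixel's ray), 0 where there is no reading), "K" (3x3 intrinsics, pixels), "eye" and "orientation" of the camera in the world. Camera axes: x right, y up, looking along -z (the intrinsics and any distortion apply to the point x, -y, -z); pixel columns grow to the right and rows downward; lengths in m; the calibration is good to about 2 mm. A picture is of the moment at which its call begins.
- robot.close_job(): hands the job in; it is judged then, once.
Trained networks look in a picture, given as the dict that the camera call returned (one of the last four; its "shot" number tells which), for a name from the list of things; names that differ only in an ending like _2 or _b are one class to them, and where a whole thing is asked for, a point or a joint stands for the part that bears it (a point fixed in the world has none). Each returns a list of dicts, best first, with "confidence" (0 to 1); they miss things now and then, are a little off and sometimes report something else, mostly with a low value. They report only what shows in the picture. A call takes as long as a camera call. They do not tell look-alikes from the thing itself.
- robot.boxes_of(picture, name): "extent" ([centre column, centre row, width, height] in pixels, round what is visible of it).
- robot.regions_of(picture, name): "region" (480x640 bool, what is visible of it) and "extent" ([centre column, centre row, width, height] in pixels, round what is visible of it).
The state is a dict: "clock": time; "joints": joint angles; "dq": joint speeds; "joint_torque": joint torques, N m; "position": TCP position; "tcp_rot": TCP orientation; "force": force on the tool from outside, world axes, zero at the start; "ft_torque": the same for the moment, N m; "width": finger opening in m; "gripper_force": force on a finger pad.
Only numpy, scipy, OpenCV 4.12 (cv2) and the standard library are available. Lean on these libraries where they do the work, as an engineer would, in place of code of your own. Each camera call takes 0.05 s, during which the arm holds its last target. There are 200 camera calls.

## Working session

There is one attempt and no reset: what is moved stays moved. The work goes in short steps, Python scripts to look and compute and a tool call to move; the robot and the scene stay as the last step left them, time stands still between calls to the robot, and variables do not carry over. Pictures are saved under pics/ and viewed, at most 10 in all, crops included, and the job is handed in when it is done.

Besides the shell and the picture viewer there is one more tool, called after ">>>" as name([rows], argument=value, ...), one row to a line, values as JSON. move_arm: Moves the arm, as the interface text tells. Its arguments: {"type":"object","properties":{"moves":{"type":"array","items":{"type":"array","items":{"type":"array","items":{"type":"number"}}}},"squeeze":{"type":"number"}},"required":["moves"]}

```bash
mkdir -p pics; cat > h.py <<'E'
import numpy as np, cv2
from scipy.spatial.transform import Rotation as R
from workcell import robot
def pts(p):
    K=p["K"];z=p["range_z"];v,u=np.mgrid[:480,:640]
    c=np.stack([(u-K[0,2])/K[0,0]*z,-(v-K[1,2])/K[1,1]*z,-z],-1)
    o=np.array(p["orientation"]); M=R.from_quat(o).as_matrix() if o.size==4 else o
    return c@M.T+np.array(p["eye"])
def save(p,n): cv2.imwrite(f"pics/{n}.png",p["frame"][...,::-1])
E
python3 - <<'E'
from h import *
ps={}
for c in("top","side"):
    p=robot.camera(c);save(p,c+"1");P=pts(p);print(c,p["eye"],p["orientation"],p["K"].tolist(),[k for k in p])
    for n in("rack","left_pad","right_pad","long_can","short_can","mug","soap","jar"):
        for d in robot.regions_of(p,n)[:3]:
            m=d["region"]&(p["range_z"]>0)
            print(n,round(d["confidence"],2),np.round(d["extent"]),np.round(np.median(P[m],0),3),np.round(np.percentile(P[m],[2],0),3),np.round(np.percentile(P[m],[98],0),3)) if m.any() else 0
print(robot.state())
E
```

```text
top [0.38076157 0.06946331 1.28739373] [-0.06298825  0.06325755  0.70870994 -0.6998294 ] [[532.5018267748586, 0.0, 317.25077745649713], [0.0, 532.5018267748586, 240.85738615607983], [0.0, 0.0, 1.0]] ['frame', 'range_z', 'K', 'eye', 'orientation', 'shot']
rack 0.91 [372. 198. 101. 146.] [ 0.683 -0.052  0.039] [[ 0.548 -0.159  0.008]] [[0.882 0.049 0.138]]
rack 0.71 [394. 209.  20.  93.] [ 0.641 -0.105  0.128] [[ 0.559 -0.124  0.088]] [[ 0.77  -0.085  0.142]]
left_pad 0.96 [348. 209.  21.  94.] [ 0.635 -0.001  0.128] [[ 0.56  -0.019  0.064]] [[0.771 0.018 0.142]]
left_pad 0.63 [350. 182.  22.  22.] [0.737 0.004 0.101] [[ 0.717 -0.028  0.075]] [[0.766 0.022 0.108]]
right_pad 0.56 [396. 210.  17.  89.] [ 0.64  -0.105  0.128] [[ 0.559 -0.122  0.09 ]] [[ 0.769 -0.086  0.143]]
long_can 0.77 [392. 181.  40.  27.] [ 0.734 -0.098  0.1  ] [[ 0.714 -0.151  0.074]] [[ 0.765 -0.061  0.108]]
short_can 0.7 [349. 180.  26.  22.] [0.737 0.006 0.101] [[ 0.717 -0.027  0.076]] [[0.766 0.022 0.108]]
mug 0.59 [270. 210.  49.  39.] [0.682 0.177 0.034] [[0.637 0.134 0.001]] [[0.713 0.234 0.098]]
soap 0.88 [4
[... 1801 characters left out ...]
 0.592 -0.273  0.088]]
{'clock': 0.9, 'joints': array([1.29502655e+00, 2.40547091e-01, 5.01368814e-03, 1.33518719e+00,
       1.03569570e-05, 1.57079863e+00]), 'dq': array([-0.00234294, -0.00018976,  0.00098484, -0.00174933, -0.00080156,
        0.00039478]), 'joint_torque': array([ 1.66380189e-03, -3.72195876e+01,  2.52692950e+01,  9.45696193e-04,
       -1.91276541e-05,  4.53920038e-06]), 'position': array([0.13614406, 0.4811202 , 0.23133815]), 'tcp_rot': array([1.37449528e-01, 9.90508771e-01, 3.82205991e-05, 7.55548532e-08]), 'force': array([0.37584583, 0.56052849, 0.51866148]), 'ft_torque': array([-0.01317591, -0.0018881 , -0.02367244]), 'gripper_force': 0.0, 'width': 0.0851389368079352}
```

```bash
python3 - <<'E'
from h import *
p=robot.camera("top");P=pts(p);q=robot.camera("side");Q=pts(q)
t=cv2.resize(p["frame"][100:330,230:540],(620,460));cv2.imwrite("pics/t2.png",t[...,::-1])
s=cv2.resize(q["frame"][200:470,260:520],(578,600));cv2.imwrite("pics/s2.png",s[...,::-1])
for X in(P,Q):
  for y0,y1 in((-.14,-.07),(-.035,.035)):
    m=(X[...,0]>.53)&(X[...,0]<.62)&(X[...,1]>y0)&(X[...,1]<y1)&(X[...,2]>.1)
    A=X[m]
    for a in np.arange(.54,.62,.008):
        B=A[(A[:,0]>=a)&(A[:,0]<a+.008)]
        if len(B):print(round(a,3),len(B),np.round([B[:,1].min(),B[:,1].max(),np.median(B[:,2])],3))
    print()
  # rack edges
  m=(X[...,0]>.5)&(X[...,0]<.93)&(X[...,1]>-.19)&(X[...,1]<.08)&(X[...,2]>.006)&(X[...,2]<.2)
  r=cv2.minAreaRect((X[m][:,:2]*1000).astype(np.float32));print(r)
E
```

```text
0.556 79 [-0.123 -0.082  0.141]
0.564 59 [-0.124 -0.082  0.139]
0.572 68 [-0.123 -0.083  0.136]
0.58 64 [-0.123 -0.083  0.133]
0.588 61 [-0.124 -0.084  0.132]
0.596 43 [-0.125 -0.084  0.129]
0.604 21 [-0.11  -0.099  0.125]
0.612 23 [-0.11  -0.098  0.126]

0.556 56 [-0.019  0.021  0.14 ]
0.564 73 [-0.019  0.02   0.139]
0.572 60 [-0.019  0.02   0.137]
0.58 63 [-0.02   0.02   0.135]
0.588 68 [-0.02   0.02   0.132]
0.596 56 [-0.021  0.02   0.13 ]
0.604 20 [-0.005  0.006  0.126]
0.612 22 [-0.006  0.006  0.126]

((713.1956787109375, -56.119110107421875), (265.77618408203125, 426.17529296875), 89.3603515625)
0.548 11 [-0.12  -0.089  0.14 ]
0.556 61 [-0.124 -0.082  0.141]
0.564 58 [-0.125 -0.085  0.139]
0.572 57 [-0.125 -0.084  0.136]
0.58 58 [-0.124 -0.084  0.134]
0.588 59 [-0.125 -0.084  0.132]
0.596 32 [-0.125 -0.085  0.13 ]
0.604 27 [-0.112 -0.096  0.126]
0.612 26 [-0.112 -0.097  0.126]

0.556 49 [-0.019  0.022  0.141]
0.564 46 [-0.021  0.022  0.139]
0.572 46 [-0.021  0.02   0.137]
0.58 46 [-0.02   0.021  0.135]
0.588 45 [-0.021  0.022  0.132]
0.596 38 [-0.021  0.021  0.13 ]
0.604 18 [-0.007  0.007  0.126]
0.612 21 [-0.009  0.008  0.126]

((715.1303100585938, -54.915382385253906), (221.70220947265625, 348.8540954589844), 89.67914581298828)
```

View pics/t2.png

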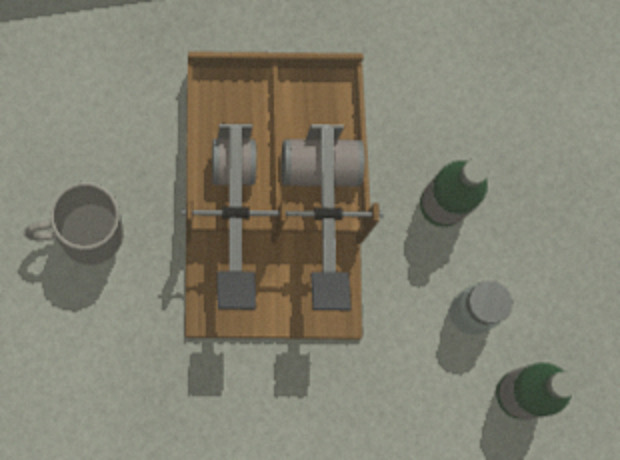

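View pics/s2.png

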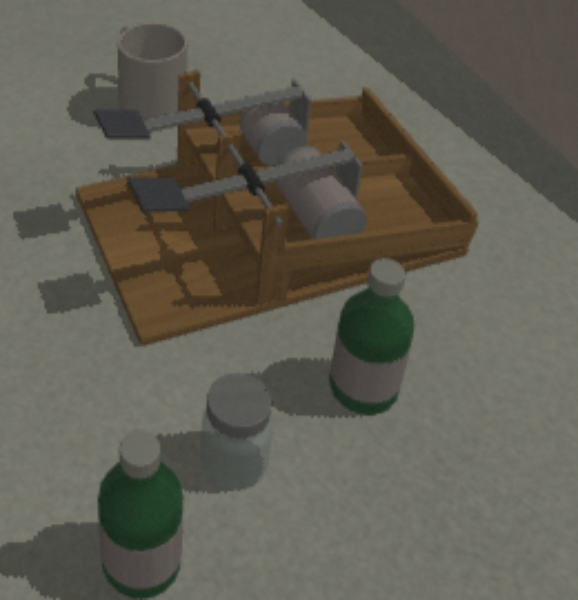

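The long can is in the right lane, with its paddle at about (0.577, -0.104, 0.134). That paddle is the dark plate at (331,290) in the top crop, and the can is at (323,162). I'll move above it with the fingers shut.

>>> move_arm([
  [[0, 0, 0, -24, -18, 0, 0], [0, 0, 0, -24, -18, 0, 0], [0, 0, 0, -24, -18, 0, 0], [0, 0, 0, -24, -18, 0, 0], [0, 0, 0, -24, -18, 0, 0], [0, 0, 0, -24, -18, 0, 0], [0, 0, 0, -24, -18, 0, 0], [0, 0, 0, -24, -18, 0, 0], [0, 0, 0, -24, -18, 0, 0], [0, 0, 0, -24, -18, 0, 0]],
])

```text
clock: 1.83
position: [0.3187, 0.2413, 0.2315]
tcp_rot: [0.137, 0.991, 0.0, 0.0]
force: [0.0, 0.5, -0.1]
width: -0.0001
gripper_force: 0.0
```

```bash
python3 -c "
from h import *
s=robot.state();print(s['joints'],s['tcp_rot'])"
```

```text
[ 6.47991402e-01  4.10727520e-02 -2.30117785e-01  1.29890291e+00
 -9.59922134e-06  9.23629242e-01] [1.37383037e-01 9.90517934e-01 2.45214498e-04 2.51797326e-04]
```

>>> move_arm([
  [[0, 0, 0, -29, -22, 0, 0], [0, 0, 0, -29, -22, 0, 0], [0, 0, 0, -29, -22, 0, 0], [0, 0, 0, -29, -22, 0, 0], [0, 0, 0, -29, -22, 0, 0], [0, 0, 0, -29, -22, 0, 0], [0, 0, 0, -29, -22, 0, 0], [0, 0, 0, -29, -22, 0, 0], [0, 0, 0, -29, -22, 0, 0], [0, 0, 0, -29, -22, 0, 0]],
])

```text
clock: 2.67
position: [0.538, -0.0498, 0.2313]
tcp_rot: [0.138, 0.99, 0.0, 0.0]
force: [0.6, 0.4, 0.4]
width: -0.0001
gripper_force: 0.0
```

>>> move_arm([
  [[0, 0, 0, -26, -21, 0, 0], [0, 0, 0, -26, -21, 0, 0], [0, 0, 0, 0, 0, 20, 0], [0, 0, 0, 0, 0, 20, 0], [0, 0, 0, 0, 0, 20, 0], [0, 0, 0, 0, 0, 10, 0], [0, 0, 0, 0, 0, 0, 0], [0, 0, 0, 0, 0, 0, 0]],
])

```text
clock: 3.33
position: [0.5756, -0.1025, 0.1612]
tcp_rot: [0.137, 0.991, 0.0, -0.001]
force: [0.4, -0.3, 0.6]
width: 0.0001
gripper_force: 0.0
```

>>> move_arm([
  [[0, 0, 0, 0, 0, 15, 0], [0, 0, 0, 0, 0, 10, 0], [0, 0, 0, -1, 0, 9, 0], [0, 0, 0, -1, 0, 9, 0], [0, 0, 0, -1, 0, 9, 0], [0, 0, 0, -1, 0, 9, 0], [0, 0, 0, -1, 0, 8, 0], [0, 0, 0, 0, 0, 0, 0], [0, 0, 0, 0, 0, 0, 0], [0, 0, 0, 0, 0, 0, 0]],
])

```text
clock: 4.17
position: [0.5818, -0.1038, 0.0931]
tcp_rot: [0.137, 0.991, 0.0, 0.001]
force: [0.2, 1.7, 6.0]
width: -0.0
gripper_force: 2.7
```

```bash
cat > look.py <<'E'
from h import *
import sys
p=robot.camera("side");P=pts(p);cv2.imwrite(f"pics/{sys.argv[1]}.png",cv2.resize(p["frame"][200:350,260:500],(720,450))[...,::-1])
for n in("long_can","short_can"):
    for d in robot.regions_of(p,n)[:2]:
        m=d["region"]&(p["range_z"]>0);print(n,round(d["confidence"],2),np.round(np.percentile(P[m],[3,50,97],0),3).tolist())
s=robot.state();print(s["clock"],s["force"],s["position"])
E
python3 look.py s3
```

```text
long_can 0.76 [[0.823, -0.155, 0.053], [0.838, -0.124, 0.078], [0.868, -0.07, 0.087]]
short_can 0.56 [[0.716, -0.028, 0.072], [0.732, -0.018, 0.095], [0.762, 0.015, 0.107]]
4.3167 [0.10636861 2.24256886 5.28721503] [ 0.58170876 -0.10375893  0.09319784]
```

View pics/s3.png

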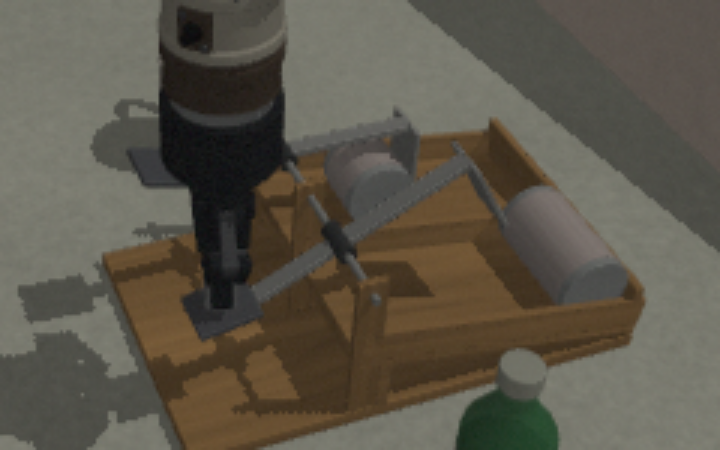

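The long can (570,245) has rolled to the lip, and the short can is still behind its gate. I'll hold the paddle a little longer, then ease it up.

>>> move_arm([
  [[0, 0, 0, 0, 0, 0, 0], [0, 0, 0, 0, 0, 0, 0], [0, 0, 0, 0, 0, 0, 0], [0, 0, 0, 0, 0, 0, 0], [0, 0, 0, 0, 0, 0, 0], [0, 0, 0, 0, 0, 0, 0], [0, 0, 0, 0, 0, 0, 0], [0, 0, 0, 0, 0, 0, 0], [0, 0, 0, 0, 0, 0, 0], [0, 0, 0, 0, 0, 0, 0]],
])

```text
clock: 5.15
position: [0.5817, -0.1038, 0.0933]
tcp_rot: [0.137, 0.991, 0.0, 0.001]
force: [0.6, 2.2, 5.5]
width: 0.0
gripper_force: 2.7
```

>>> move_arm([
  [[0, 0, 0, 0, 0, -5, 0], [0, 0, 0, 0, 0, -5, 0], [0, 0, 0, 1, 0, -5, 0], [0, 0, 0, 1, 0, -5, 0], [0, 0, 0, 1, 0, -5, 0], [0, 0, 0, 1, 0, -5, 0], [0, 0, 0, 1, 0, -5, 0], [0, 0, 0, 0, 0, -5, 0], [0, 0, 0, 0, 0, -5, 0], [0, 0, 0, 0, 0, -10, 0]],
])

```text
clock: 5.98
position: [0.5747, -0.1023, 0.1465]
tcp_rot: [0.137, 0.991, 0.0, -0.002]
force: [0.6, 0.2, -0.8]
width: -0.0003
gripper_force: 0.0
```

>>> move_arm([
  [[0, 0, 0, 0, 0, -15, 0], [0, 0, 0, 0, 0, -20, 0], [0, 0, 0, 0, 0, -20, 0], [0, 0, 0, 0, 0, -20, 0], [0, 0, 0, 0, 0, -10, 0], [0, 0, 0, 0, 0, 0, 0], [0, 0, 0, 0, 0, 0, 0], [0, 0, 0, 0, 0, 0, 0], [0, 0, 0, 0, 0, 0, 0], [0, 0, 0, 0, 0, 0, 0]],
])

```text
clock: 6.82
position: [0.575, -0.1025, 0.2308]
tcp_rot: [0.137, 0.991, 0.0, -0.001]
force: [-0.6, 0.8, 0.4]
width: 0.0002
gripper_force: 0.0
```

```bash
python3 look.py s4
```

```text
long_can 0.97 [[0.823, -0.155, 0.05], [0.838, -0.121, 0.078], [0.87, -0.066, 0.087]]
short_can 0.89 [[0.716, -0.029, 0.06], [0.736, -0.024, 0.092], [0.764, 0.015, 0.106]]
6.9667 [ 0.25937243 -0.22402334  0.21885187] [ 0.57547556 -0.10261106  0.23154422]
```

View pics/s4.png

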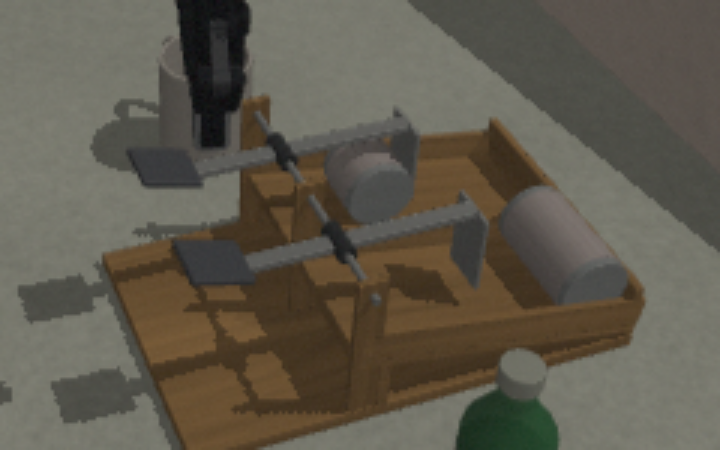

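The right paddle (215,262) is back up with its gate shut. The long can lies at the lip, and the short can and the things around the rack haven't moved. I'm handing in.

```bash
python3 -c "
from workcell import robot
print(robot.close_job())"
```

```text
the job is handed in; nothing more can be done
None
```

The job is handed in: the long can, in the right lane, rolled out to the front lip and its paddle is back up with the gate shut; the last picture showed nothing else moved, but no verdict came back.

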